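# Try out the ratchet brake of a wire reel stand

## Task

Try out the brake of the reel stand whose lever has the orange grip: swing the lever round until the ratchet catches it at the green mark, and let go so that the ratchet alone holds it there. Then press that stand's red release button right down, hold it down while the lever springs all the way back to its home stop, and let the button come up again. Do not touch the other reel stand, the one with the blue grip.

Things in the scene. Friction and masses are not known exactly. Their poses are not given: they have to be found in the camera images.
- orange_stand: Fixed reel stand whose lever grip is orange: grey plate 186 x 156 x 12 mm, solder reel (55 mm across, top 91 mm up) on its spindle. Origin: on the table under the spindle, which is the lever's axis; z up. Release button: red cap, 30 mm across, 82 mm from the axis along the stand's +x, flat top 48 mm above the table, on a dark housing 34 mm tall. The lever sweeps the -x half.
- orange_lever (a joint): Lever angle, rad, anticlockwise from above: 0 home stop, 1.55 end stop. Lever's direction in the stand's frame: 135 deg + angle, from +x towards +y. Notches at 0.35, 0.70, 1.05 (green patch on the plate; others white lines), 1.40. Sprung towards home (up to 5 N at the grip), it goes back only to the last notch passed: let go at 1.10 to 1.35, it settles at 1.05. Starts home or in notch 1 or 2.
- orange_grip (a point): Upright round orange grip, 24 mm in diameter, at the end of the lever, 90 mm from the lever's axis. This point: on the grip's own axis, 70 mm above the table; the grip spans 46 to 97 mm. The lever bar below it lies 34 to 46 mm above the table. z is up; it turns with the lever.
- orange_button (a joint): Travel of the orange-gripped stand's red button, m: 0 up, 0.009 right down (straight down). From about 0.004 it frees the lever, which springs home within a second while the button is held. Spring: 2 N to start, 4.3 N right down; comes up by itself. It dips up to 6 mm by itself as the lever clicks past a notch.
- blue_stand: The other reel stand, exactly alike and built to the same measures (same frame), but with a blue grip on its lever; to be left alone.

How it is judged:
By the outcome, as a careful person would: the job done as asked, in the order asked, and still so for the second after the job is handed in, with the robot touching nothing.
It also fails if it takes over 46 s, if anything falls off the work surface, if the arm or the gripper's body presses on something with over 40 N, if the wrist force passes 120 N, or if a joint passes its speed limit or range.

## Robot

A 7-joint arm with a two-finger parallel gripper is mounted at the origin on a cart in front of the work surface, level with it; the furniture and walls round the work are solid. World frame = base frame: x ahead of the robot, y to its left, z up, the work surface at z = 0. Lengths are in m, angles in rad, forces in N, time in s.
With the tool pointing down it reaches from about 0.425 to 0.925 m from the base axis. Payload 6.8 kg.
Tool frame: the origin (TCP) lies on the centre line of the jaws, within the pads' length; the fingertips stand bot.tip_reach ahead of it and the grasp point (between the pads) lies 3 mm ahead of it (bot.tip_reach is the distance from the TCP to the fingertips, in m); z points along the fingers, y is the line along which they close (so a half turn about z gives the same grasp; the last joint's range is limited). The gripper opens to 85 mm and grips with 20 to 120 N. Pads are 22 mm wide; open, the fingers measure 114 mm over their backs; the gripper's body (76 mm by 85 mm) begins 54 mm behind the grasp point. The pads swing forward as they close: fully open they stand 13 mm farther back than shut.
Start: joints at [-1.399, 0.477, 0.022, 1.555, -0.011, 1.109, -0.083], TCP at [0.186, 0.649, 0.253] pointing down, gripper open.
Joint ranges: [-2.96, 2.96], [-0.34, 2.1], [-1.41, 1.46], [0.24, 2.44], [-1.37, 4.51], [0.17, 1.92], [-2.96, 2.96]. Speed limits (rad/s): [2.39, 2.39, 3.14, 3.14, 3.14, 3.14, 3.14].

## Interface

Orientations are given as a unit quaternion [w, x, y, z].
In Python, from station import bot gives the robot as it stands.
- The arm moves only by the tool jog_arm, never from a script. Its argument "deltas" is a list of rows, each a list of 7 numbers: the shift along the world's x, y, z in m, then the turn, a rotation vector about the world's x, y, z in rad, then the opening, from 0 (shut) to 1 (fully open). In form: [[x, y, z, rx, ry, rz, grip], ...]. A call has 1 to 10 rows; each row shifts and turns the commanded pose from where the row before left it; what a row does not reach is not made up. A row lasts 1/10 s, in which the tool goes at most 50 mm and 8.59 degrees, less where a joint would pass 70% of its speed; a pose out of reach is approached as far as the arm can. A call with a gripper value outside its range is refused whole. The fingers move at their own pace and stop on an object; "newtons" is the grip in N (left out, the last holds). Time passes only in rows, so rows that do not move let the fingers close. It gives the time, the measured TCP pose, the force, the opening and the grip force at its end, in the units of the state.
- bot.get_obs(): the state, without advancing time (a new reading comes with each control period).
- bot.read_camera(name): name is "scene" or "top" or "wrist"; returns a dict with "img" (400x640x3 uint8, red, green, blue), "K" (3x3 intrinsics, pixels), "eye" and "attitude" of the camera in the world. Camera axes: x right, y down, z forward; pixel columns grow to the right and rows downward; lengths in m; the calibration is good to about 2 mm. A picture is of the moment at which its call begins. There is no depth.
- bot.hand_in(): hands the job in; it is judged then, once.
The state is a dict: "t": time; "q": joint angles; "joint_vel": joint speeds; "joint_torque": joint torques, N m; "eef_pos": TCP position; "tool_rot": TCP orientation; "contact_force": force on the tool from outside, world axes, zero at the start; "torque": the same for the moment, N m; "gripper_width": opening from 0.0 (shut) to 1.0 (fully open); "grasp_force": force on a finger pad.
Only numpy, scipy, OpenCV 4.12 (cv2) and the standard library are available. Lean on these libraries where they do the work, as an engineer would, in place of code of your own. Each camera call takes 0.05 s, during which the arm holds its last target. There are 200 camera calls.

## Working session

There is one attempt and no reset: what is moved stays moved. The work goes in short steps, Python scripts to look and compute and a tool call to move; the robot and the scene stay as the last step left them, time stands still between calls to the robot, and variables do not carry over. Pictures are saved under pics/ and viewed, at most 10 in all, crops included, and the job is handed in when it is done.

Besides the shell and the picture viewer there is one more tool, called after "Call:" by a JSON object that holds its "fn" and its "kwargs". jog_arm: Moves the arm, as the interface text tells. Its arguments: {"type":"object","properties":{"deltas":{"type":"array"},"newtons":{"type":"number"}},"required":["deltas"]}

```bash
mkdir -p pics; cat > h.py <<'E'
import numpy as np, cv2
from station import bot
from scipy.spatial.transform import Rotation as R
def cam(n):
    d=bot.read_camera(n); a=np.array(d["attitude"],float)
    d["R"]=a if a.shape==(3,3) else R.from_quat(a[[1,2,3,0]]).as_matrix()
    return d
def ray(d,u,v,z):
    r=d["R"]@np.linalg.inv(d["K"])@np.array([u,v,1.]); e=np.array(d["eye"])
    return e+r*(z-e[2])/r[2]
def proj(d,p):
    c=d["R"].T@(np.array(p)-d["eye"]); c=d["K"]@c; return c[:2]/c[2]
def save(d,n,box=None,s=1):
    im=d["img"][:,:,::-1]
    if box: im=im[box[1]:box[3],box[0]:box[2]]
    cv2.imwrite("pics/"+n,cv2.resize(im,None,fx=s,fy=s,interpolation=cv2.INTER_CUBIC))
E
python3 - <<'E'
from h import *
for n in("top","scene"):
    d=cam(n); save(d,n+"1.png"); print(n,d["eye"],d["R"].round(3).tolist(),d["K"])
print(bot.get_obs(),bot.tip_reach)
E
```

```text
top [0.32979284 0.10198109 0.94125549] [[-0.006, -0.98, 0.2], [-1.0, 0.006, -0.0], [-0.001, -0.2, -0.98]] [[378.0730807    0.         324.47580072]
 [  0.         378.0730807  200.63958127]
 [  0.           0.           1.        ]]
scene [ 0.15191748 -0.48320702  0.56453036] [[0.861, -0.272, 0.431], [-0.509, -0.499, 0.701], [0.025, -0.823, -0.568]] [[453.75444933   0.         316.37419118]
 [  0.         453.75444933 204.04083061]
 [  0.           0.           1.        ]]
{'t': 0.1, 'q': array([-1.39906369,  0.47771658,  0.02236541,  1.55631493, -0.01152442,
        1.10925161, -0.08308838]), 'joint_vel': array([ 1.33733205e-03, -6.36446356e-04, -6.04164096e-04, -1.70726721e-03,
       -1.06899889e-03, -6.12068348e-05, -4.17029942e-04]), 'joint_torque': array([ 4.23722799e-03, -5.97761822e+01,  1.61374949e+00, -2.81954151e+01,
        1.28315753e-02,  5.07014774e-03,  3.34112633e-05]), 'eef_pos': array([0.18631534, 0.64829332, 0.25243979]), 'tool_rot': array([-5.86424095e-05,  1.39459751e-01,  9.90227432e-01, -7.78908047e-04]), 'contact_force': array([ 0.60181189, -0.61586484, -0.09191574]), 'torque': array([0.0133484 , 0.04984863, 0.00688505]), 'grasp_force': 0.0, 'gripper_width': 1.0009466562073364} 0.022
```

View pics/top1.png

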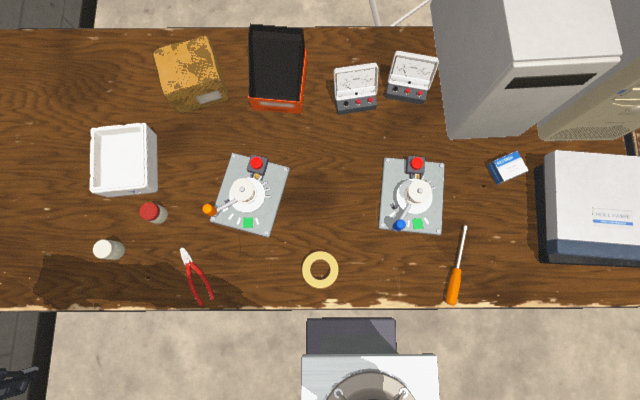

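View pics/scene1.png

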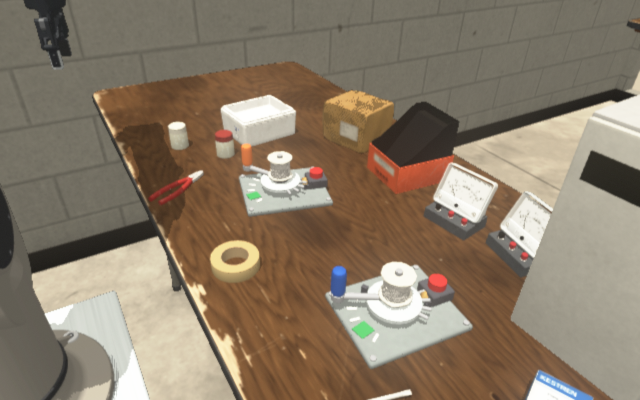

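The top view shows the orange stand on the left: button at (257,163), reel at (243,190), grip at (208,210) and green patch at (248,224). The blue stand is on the right, with its button at (416,163). The scene view agrees.

```bash
cat >> h.py <<'E'
def blobs(d,kind,box):
    h=cv2.cvtColor(d["img"],cv2.COLOR_RGB2HSV).astype(int); H,S,V=h[...,0],h[...,1],h[...,2]
    m={"red":((H<5)|(H>174))&(S>170)&(V>110),"orange":(H>=7)&(H<=18)&(S>190)&(V>130),"green":(H>50)&(H<80)&(S>120)}[kind]
    k=np.zeros(m.shape,np.uint8); k[box[1]:box[3],box[0]:box[2]]=m[box[1]:box[3],box[0]:box[2]]
    n,l,s,c=cv2.connectedComponentsWithStats(k)
    return [(s[i,4],c[i].round(1),s[i,:4]) for i in range(1,n) if s[i,4]>8]
E
python3 - <<'E'
from h import *
d=cam("top"); b=(195,145,300,240)
z={"red":.047,"orange":.09,"green":.012}
P={}
for k in z:
    for a,c,s in blobs(d,k,b):
        P.setdefault(k,ray(d,*c,z[k])); print(k,a,c,s,ray(d,*c,z[k]).round(4))
# reel top (white disc/hub) 
for z_ in (.091,): print("reel",ray(d,242.5,189.5,z_))
s=cam("scene"); b2=(235,140,335,210)
z["orange"]=.07
for k in z:
    for a,c,q in blobs(s,k,b2): print("scene",k,a,c,q,ray(s,*c,z[k]).round(4))
save(d,"top2.png",(190,140,310,240),6)
E
```

```text
red 115 [256.  162.6] [250 157  13  12] [0.6093 0.27   0.047 ]
orange 91 [209.2 209.8] [202 204  14  12] [0.484  0.3656 0.09  ]
green 98 [247.5 222.5] [243 218  10  10] [0.4655 0.293  0.012 ]
reel [0.53098903 0.29093325 0.091     ]
scene red 79 [316.2 171.3] [311 167  11  10] [0.6099 0.267  0.047 ]
scene green 44 [252.9 195.3] [248 193  11   6] [0.4659 0.2944 0.012 ]
```

View pics/top2.png

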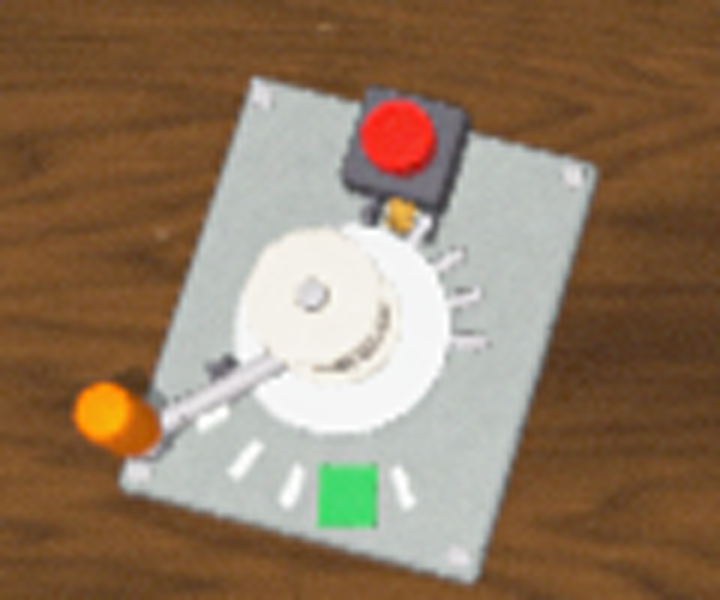

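Call:
{"fn": "jog_arm", "kwargs": {"deltas": [[0.03,-0.028,0,0,0,-0.079,1],[0.03,-0.028,0,0,0,-0.079,1],[0.03,-0.028,0,0,0,-0.079,1],[0.03,-0.028,0,0,0,-0.079,1],[0.03,-0.028,0,0,0,-0.079,1],[0.03,-0.028,0,0,0,-0.079,1],[0.03,-0.028,0,0,0,-0.079,1],[0.03,-0.028,0,0,0,-0.079,1],[0.03,-0.028,0,0,0,-0.079,1],[0.03,-0.028,0,0,0,-0.079,1]], "newtons": 20}}

```text
t: 1.2
eef_pos: [0.4873, 0.3675, 0.2533]
tool_rot: [-0.0, 0.511, 0.86, 0.0]
contact_force: [0.4, 0.0, 0.6]
gripper_width: 0.999
grasp_force: 0.0
```

Call:
{"fn": "jog_arm", "kwargs": {"deltas": [[0,0,0,0,0,0,1],[0,0,0,0,0,0,1],[0,0,0,0,0,0,1]]}}

```text
t: 1.5
eef_pos: [0.4853, 0.3699, 0.2531]
tool_rot: [-0.0, 0.509, 0.861, -0.0]
contact_force: [-0.2, 1.3, 0.2]
gripper_width: 1.001
grasp_force: 0.0
```

```bash
python3 - <<'E'
from h import *
o=bot.get_obs(); print(o["t"],o["q"].round(2),o["eef_pos"],o["tool_rot"].round(4),o["contact_force"])
print(R.from_quat(np.array(o["tool_rot"])[[1,2,3,0]]).as_matrix().round(3))
d=cam("wrist"); print(d["eye"],d["R"].round(3).tolist(),d["K"][0,0]); save(d,"w1.png")
b=(0,0,640,400)
for k,z in (("orange",.097),("red",.048),("green",.012)):
    for a,c,s in blobs(d,k,b): print(k,a,c,s,ray(d,*c,z).round(4))
E
```

```text
1.5 [-0.98  0.38  0.3   1.73 -0.13  1.05 -0.14] [0.48534974 0.36988161 0.25306891] [-5.000e-04  5.088e-01  8.609e-01 -1.000e-04] [-0.23134687  1.2971597   0.17623304]
[[-0.482  0.876 -0.001]
 [ 0.876  0.482  0.   ]
 [ 0.001 -0.001 -1.   ]]
[0.4507324  0.43149044 0.37179021] [[0.876, 0.463, 0.133], [0.482, -0.841, -0.245], [-0.002, 0.278, -0.961]] 281.98311367497547
red 31 [224.5  65.1] [219  60  11  10] [0.3342 0.4263 0.048 ]
red 14 [232.4  62.4] [230  61   6   4] [0.3404 0.4327 0.048 ]
red 123 [250.5  71.2] [237  63  29  15] [0.3606 0.4341 0.048 ]
red 9 [206.  67.] [202  67   9   1] [0.3178 0.4152 0.048 ]
red 9 [231.4  68.3] [230  66   4   5] [0.3418 0.4269 0.048 ]
red 50 [260.2  84.2] [253  77  14  14] [0.3751 0.4274 0.048 ]
red 15 [233.7  87.6] [228  86  11   4] [0.3516 0.4106 0.048 ]
red 47 [236.3  94. ] [224  90  22   7] [0.3567 0.406  0.048 ]
red 16 [215.   97.8] [208  97  14   2] [0.338  0.3913 0.048 ]
```

View pics/w1.png

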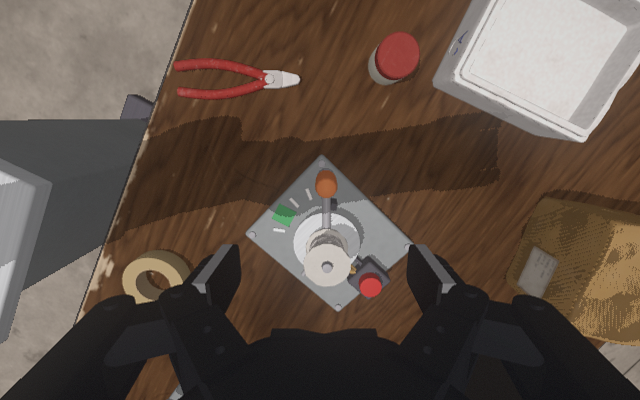

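The wrist view has the grip at (326,183), the spindle hub at (327,267) and the button at (370,285), all in the arm's shadow. The grip lies on the jaw centre plane. I'll refine the numbers with looser masks.

```bash
python3 - <<'E'
from h import *
d=cam("wrist")
h=cv2.cvtColor(d["img"],cv2.COLOR_RGB2HSV).astype(int)
def m(lo,hi,b,smin=120,vmin=50):
    k=np.zeros(h.shape[:2],bool); x0,y0,x1,y1=b; s=h[y0:y1,x0:x1]
    k[y0:y1,x0:x1]=(s[...,0]>=lo)&(s[...,0]<=hi)&(s[...,1]>smin)&(s[...,2]>vmin)
    v,u=np.nonzero(k); return u.mean(),v.mean(),u.min(),u.max(),v.min(),v.max(),len(u)
g=m(5,20,(310,165,345,203),170); r=m(0,4,(350,265,390,303),150); gr=m(45,85,(265,200,305,230),100)
print(g,r,gr)
print("grip ctr@.075",ray(d,g[0],g[1],.075).round(4)); B=ray(d,r[0],r[1],.046);print("btn",B.round(4)); print("green",ray(d,gr[0],gr[1],.012).round(4)); A=ray(d,327,267,.093); print("axis",A.round(4))
for yaw in (-14,-16.5,-19):
  ax=np.array([.532,.292]); 
  for a in (0,):
    t=np.radians(135+yaw)+a; p=ax+.09*np.array([np.cos(t),np.sin(t)])
    print(yaw,p.round(4),"wrist px",proj(d,[*p,.097]).round(1),proj(d,[*p,.046]).round(1))
E
```

```text
(np.float64(318.6666666666667), np.float64(179.0), np.int64(316), np.int64(322), np.int64(172), np.int64(190), 3) (np.float64(369.6625310173697), np.float64(285.4044665012407), np.int64(359), np.int64(381), np.int64(274), np.int64(296), 403) (np.float64(283.40344827586205), np.float64(215.0241379310345), np.int64(272), np.int64(295), np.int64(205), np.int64(225), 290)
grip ctr@.075 [0.4769 0.3722 0.075 ]
btn [0.6072 0.2728 0.046 ]
green [0.4646 0.2928 0.012 ]
axis [0.5311 0.2928 0.093 ]
-14 [0.4856 0.3691] wrist px [324.4 190.4] [324.3 179.5]
-16.5 [0.4891 0.3711] wrist px [328.3 190.3] [327.7 179.4]
-19 [0.4925 0.3729] wrist px [332.2 190.4] [331.  179.5]
```

Call:
{"fn": "jog_arm", "kwargs": {"deltas": [[0.001,0,-0.03,0,0,0,1],[0.001,0,-0.03,0,0,0,1],[0,0,-0.03,0,0,0,1],[0,0,-0.03,0,0,0,1],[0,0,-0.025,0,0,0,1],[0,0,-0.015,0,0,0,1],[0,0,-0.015,0,0,0,1],[0,0,0,0,0,0,0.4],[0,0,0,0,0,0,0.4],[0,0,0,0,0,0,0.4]]}}

```text
t: 2.6
eef_pos: [0.4892, 0.3693, 0.0796]
tool_rot: [0.0, 0.51, 0.86, 0.001]
contact_force: [0.2, -0.5, 0.3]
gripper_width: 0.514
grasp_force: 0.0
```

```bash
python3 - <<'E'
from h import *
o=bot.get_obs(); print(o["eef_pos"],o["contact_force"],o["gripper_width"],o["grasp_force"])
t0=np.radians(118.6); A=np.array([.5315,.2925])
p=[A+.09*np.array([np.cos(t0+a),np.sin(t0+a)]) for a in np.arange(0,1.26,.12)]
print(np.diff(p,axis=0).round(4).tolist(), p[0],p[-1])
d=cam("wrist"); save(d,"w2.png"); 
E
```

```text
[0.4891529  0.36934947 0.07955281] [ 0.15784336 -0.54799068  0.33439626] 0.5141464992436434 0.0
[[-0.0091, -0.0057], [-0.0084, -0.0068], [-0.0075, -0.0077], [-0.0065, -0.0086], [-0.0055, -0.0093], [-0.0043, -0.0099], [-0.0031, -0.0103], [-0.0018, -0.0106], [-0.0006, -0.0108], [0.0007, -0.0108]] [0.48841773 0.37151847] [0.44224051 0.2809786 ]
```

View pics/w2.png

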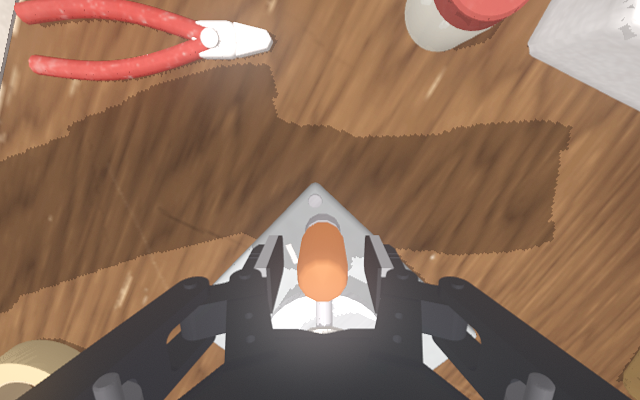

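The grip at (322,265) stands midway between the pads and nothing touches. Now for the first half of the swing.

Call:
{"fn": "jog_arm", "kwargs": {"deltas": [[0,0,0,0,0,0,0.38],[0,0,0,0,0,0,0.38],[-0.0045,-0.0025,0,0,0,0.06,0.38],[-0.0045,-0.003,0,0,0,0.06,0.38],[-0.0042,-0.0034,0,0,0,0.06,0.38],[-0.0042,-0.0034,0,0,0,0.06,0.38],[-0.0038,-0.0038,0,0,0,0.06,0.38],[-0.0038,-0.0038,0,0,0,0.06,0.38],[-0.0032,-0.0043,0,0,0,0.06,0.38],[-0.0032,-0.0043,0,0,0,0.06,0.38]]}}

```text
t: 3.65
eef_pos: [0.4579, 0.3408, 0.079]
tool_rot: [0.001, 0.29, 0.957, 0.001]
contact_force: [2.5, 0.2, -0.0]
gripper_width: 0.381
grasp_force: 0.9
```

Call:
{"fn": "jog_arm", "kwargs": {"deltas": [[-0.0027,-0.0046,0,0,0,0.06,0.38],[-0.0027,-0.0046,0,0,0,0.06,0.38],[-0.0022,-0.005,0,0,0,0.06,0.38],[-0.0022,-0.005,0,0,0,0.06,0.38],[-0.0016,-0.0052,0,0,0,0.06,0.38],[-0.0016,-0.0052,0,0,0,0.06,0.38],[-0.0009,-0.0053,0,0,0,0.06,0.38],[-0.0009,-0.0053,0,0,0,0.06,0.38],[0,0,0,0,0,0,0.38],[0,0,0,0,0,0,0.38]]}}

```text
t: 4.65
eef_pos: [0.4433, 0.3011, 0.0791]
tool_rot: [0.001, 0.056, 0.998, 0.001]
contact_force: [1.9, 2.9, 0.7]
gripper_width: 0.384
grasp_force: 1.5
```

```bash
python3 - <<'E'
from h import *
o=bot.get_obs(); p=o["eef_pos"]; print(o["t"],p,o["contact_force"],o["gripper_width"],o["grasp_force"])
v=p[:2]-[.5315,.2925]; print("rad",np.hypot(*v),"lever",np.radians(np.degrees(np.arctan2(v[1],v[0]))%360-118.6))
M=R.from_quat(np.array(o["tool_rot"])[[1,2,3,0]]).as_matrix(); print(M.round(3).tolist())
d=cam("wrist"); save(d,"w3.png"); 
E
```

```text
4.65 [0.44326017 0.30106292 0.07905202] [1.85589551 2.86991694 0.71649106] 0.38353737395323784 1.4959809443098493
rad 0.08865433447790753 lever 0.9748936675490083
[[-0.994, 0.111, 0.002], [0.111, 0.994, 0.002], [-0.002, 0.002, -1.0]]
```

View pics/w3.png

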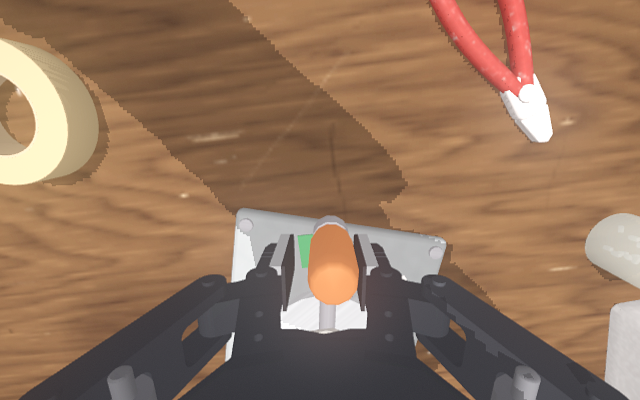

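The right-hand pad (at 365,265) is pushing the grip, now about 0.93 rad, with the green patch just ahead at (305,250). I'll push on to about 1.2.

Call:
{"fn": "jog_arm", "kwargs": {"deltas": [[-0.0004,-0.005,0,0,0,0.056,0.38],[-0.0002,-0.005,0,0,0,0.056,0.38],[0.0001,-0.005,0,0,0,0.056,0.38],[0.0004,-0.005,0,0,0,0.056,0.38],[0.0007,-0.005,0,0,0,0.056,0.38],[0,0,0,0,0,0,0.38],[0,0,0,0,0,0,0.38]]}}

```text
t: 5.4
eef_pos: [0.4429, 0.2755, 0.0785]
tool_rot: [0.0, -0.084, 0.996, 0.0]
contact_force: [1.7, 3.2, 1.5]
gripper_width: 0.378
grasp_force: 1.2
```

```bash
python3 - <<'E'
from h import *
o=bot.get_obs(); p=o["eef_pos"]; print(o["t"],p,o["contact_force"],o["gripper_width"],o["grasp_force"])
v=p[:2]-[.5315,.2925]; print("rad",np.hypot(*v),"tcp angle",np.radians(np.degrees(np.arctan2(v[1],v[0]))%360-118.6))
d=cam("wrist"); save(d,"w4.png",(200,180,460,360),3); 
E
```

```text
5.4 [0.4428834  0.27547704 0.07845119] [1.73122639 3.17838665 1.46607714] 0.3780015109272124 1.2126403378351824
rad 0.09023681523869527 tcp angle 1.2614170267333586
```

View pics/w4.png

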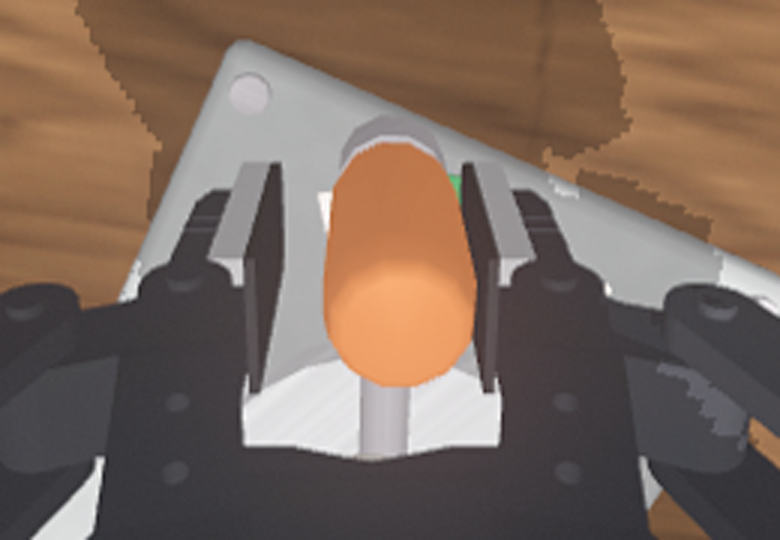

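The grip is past the green patch, which shows at its right (455,185), and short of the last line at (325,210), so the lever is at about 1.2. I'll let go by easing back while opening.

Call:
{"fn": "jog_arm", "kwargs": {"deltas": [[0,0.002,0,0,0,0,1],[0,0.002,0,0,0,0,1],[0,0.003,0,0,0,0,1],[0,0.004,0,0,0,0,1],[0,0.004,0,0,0,0,1],[0,0,0,0,0,0,1],[0,0,0,0,0,0,1]]}}

```text
t: 6.15
eef_pos: [0.4427, 0.2901, 0.0782]
tool_rot: [-0.0, -0.085, 0.996, -0.0]
contact_force: [-0.2, 1.2, 0.6]
gripper_width: 1.0
grasp_force: 0.0
```

```bash
python3 - <<'E'
from h import *
o=bot.get_obs(); p=o["eef_pos"]; print(o["t"],p,o["contact_force"],o["gripper_width"],o["grasp_force"])
d=cam("wrist"); save(d,"w5.png",(200,180,460,360),3); 
E
```

```text
6.15 [0.44270282 0.29008138 0.07822931] [-0.16773043  1.18701717  0.56882922] 1.0004808119141446 0.0
```

View pics/w5.png

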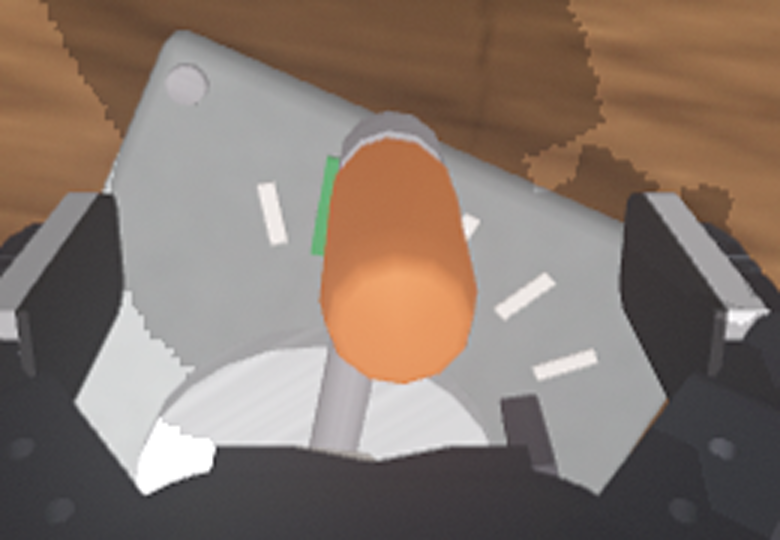

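The grip is free between the wide-open pads and sits by the green patch at (325,205). I'll rise clear and verify the angle from the top camera.

Call:
{"fn": "jog_arm", "kwargs": {"deltas": [[0,0,0.02,0,0,0,1],[0,0,0.03,0,0,0,1],[0,0,0.03,0,0,0,1],[0,0,0.03,0,0,0,0],[0.03,0,0.01,0,0,0,0],[0.03,-0.004,0,0,0,0,0],[0.03,-0.004,0,0,0,0,0],[0.03,-0.004,0,0,0,0,0],[0.03,-0.004,0,0,0,0,0],[0.016,-0.004,0,0,0,0,0]]}}

```text
t: 7.2
eef_pos: [0.6111, 0.2687, 0.1981]
tool_rot: [0.0, -0.084, 0.996, -0.0]
contact_force: [0.0, -0.3, -0.6]
gripper_width: 0.001
grasp_force: 0.0
```

```bash
python3 - <<'E'
from h import *
o=bot.get_obs(); print(o["t"],o["eef_pos"],o["gripper_width"])
d=cam("scene"); t=cam("top"); s=d["img"][130:220,220:345]; u=t["img"][140:240,190:310]
f=lambda i,k:cv2.resize(i[:,:,::-1],(390,int(390*i.shape[0]/i.shape[1])),interpolation=cv2.INTER_CUBIC)
a,b=f(s,0),f(u,0); H=max(len(a),len(b)); c=np.zeros((H,780,3),np.uint8); c[:len(a),:390]=a; c[:len(b),390:]=b
cv2.imwrite("pics/both.png",c)
A=np.array([.5315,.2925])
for a in (.70,1.05,1.4):
    th=np.radians(118.6)+a; p=A+.09*np.array([np.cos(th),np.sin(th)]); print(a,"scene",proj(d,[*p,.07]).round(1),"top",proj(t,[*p,.07]).round(1))
print("scene",blobs(d,"orange",(220,130,345,220)),"top",blobs(t,"orange",(190,140,310,240)))
E
```

```text
7.2 [0.61108724 0.26872072 0.198051  ] 0.0010914070371029734
0.7 scene [237.7 168.1] top [228.3 226.7]
1.05 scene [240.7 175.3] top [241.5 229.2]
1.4 scene [248.8 181.6] top [254.9 227.1]
scene [] top []
```

View pics/both.png

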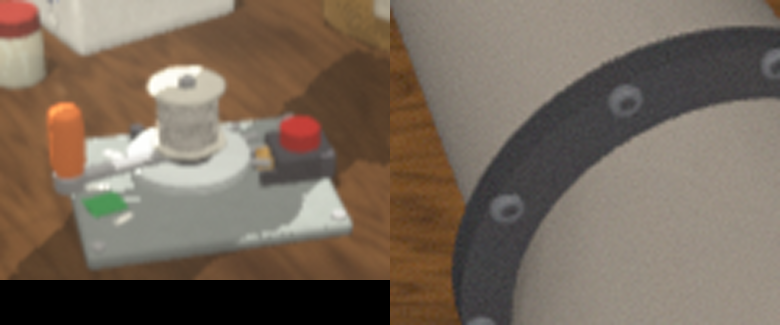

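In the scene view the grip centre is at about (241.5,175). That matches the prediction for 1.05, (240.7,175.3), so the ratchet is holding the lever at the green mark. The shut gripper is now above the button, ready to go down.

Call:
{"fn": "jog_arm", "kwargs": {"deltas": [[-0.001,0.001,-0.03,0,0,0,0],[0,0,-0.03,0,0,0,0],[0,0,-0.03,0,0,0,0],[0,0,-0.02,0,0,0,0],[0,0,-0.01,0,0,0,0],[0,0,0,0,0,0,0],[0,0,0,0,0,0,0]]}}

```text
t: 8.0
eef_pos: [0.608, 0.2715, 0.0793]
tool_rot: [0.0, -0.085, 0.996, 0.0]
contact_force: [-0.3, 0.5, 0.7]
gripper_width: -0.0
grasp_force: 0.0
```

Call:
{"fn": "jog_arm", "kwargs": {"deltas": [[0,0,-0.003,0,0,0,0],[0,0,-0.003,0,0,0,0],[0,0,-0.003,0,0,0,0],[0,0,-0.003,0,0,0,0],[0,0,-0.003,0,0,0,0],[0,0,-0.002,0,0,0,0],[0,0,0,0,0,0,0]]}}

```text
t: 8.7
eef_pos: [0.6082, 0.2713, 0.0614]
tool_rot: [0.0, -0.085, 0.996, 0.0]
contact_force: [0.8, 0.1, 4.0]
gripper_width: -0.002
grasp_force: 1.9
```

Call:
{"fn": "jog_arm", "kwargs": {"deltas": [[0,0,-0.001,0,0,0,0],[0,0,-0.001,0,0,0,0],[0,0,0,0,0,0,0],[0,0,0,0,0,0,0],[0,0,0,0,0,0,0],[0,0,0,0,0,0,0],[0,0,0,0,0,0,0],[0,0,0,0,0,0,0],[0,0,0,0,0,0,0],[0,0,0,0,0,0,0]]}}

```text
t: 9.7
eef_pos: [0.6084, 0.2714, 0.0608]
tool_rot: [0.001, -0.085, 0.996, 0.0]
contact_force: [-0.8, 0.3, 12.5]
gripper_width: 0.001
grasp_force: 5.8
```

Call:
{"fn": "jog_arm", "kwargs": {"deltas": [[0,0,0,0,0,0,0],[0,0,0,0,0,0,0],[0,0,0,0,0,0,0],[0,0,0,0,0,0,0],[0,0,0,0,0,0,0]]}}

```text
t: 10.2
eef_pos: [0.6084, 0.2713, 0.0608]
tool_rot: [0.001, -0.085, 0.996, 0.0]
contact_force: [-0.7, -1.7, 11.8]
gripper_width: 0.003
grasp_force: 5.8
```

```bash
python3 - <<'E'
from h import *
o=bot.get_obs(); print(o["t"],o["eef_pos"],o["contact_force"])
d=cam("scene"); save(d,"s3.png",(200,100,350,220),4)
A=np.array([.5315,.2925])
for a in (0,.35,.70,1.05):
    th=np.radians(118.6)+a; p=A+.09*np.array([np.cos(th),np.sin(th)]); print(a,"scene",((proj(d,[*p,.07])-[200,100])*4).round(0))
E
```

```text
10.2 [0.60840364 0.27134245 0.06080038] [-0.65332719 -1.67827643 11.83192969]
0 scene [187. 219.]
0.35 scene [160. 244.]
0.7 scene [151. 272.]
1.05 scene [163. 301.]
```

View pics/s3.png

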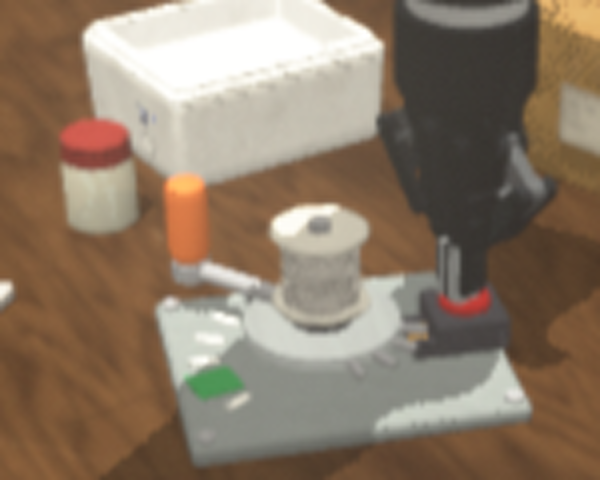

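The button is bottomed (12 N, stopped at z = 0.0608). The grip at (187,219) matches home exactly. Now I'll lift off.

Call:
{"fn": "jog_arm", "kwargs": {"deltas": [[0,0,0.004,0,0,0,0],[0,0,0.006,0,0,0,0],[0,0,0.015,0,0,0,0],[0,0,0.03,0,0,0,0],[0,0,0.03,0,0,0,0],[0,0,0.03,0,0,0,0],[0,0,0.03,0,0,0,0],[0,0,0,0,0,0,0],[0,0,0,0,0,0,0],[0,0,0,0,0,0,0]]}}

```text
t: 11.25
eef_pos: [0.6069, 0.2706, 0.2033]
tool_rot: [-0.001, -0.085, 0.996, -0.0]
contact_force: [-0.7, -0.5, -0.8]
gripper_width: 0.002
grasp_force: 0.0
```

```bash
python3 - <<'E'
from h import *
d=cam("scene"); h=cv2.cvtColor(d["img"],cv2.COLOR_RGB2HSV)[130:175,235:262].astype(int)
m=(h[...,0]>4)&(h[...,0]<17)&(h[...,1]>190); v,u=np.nonzero(m); print("grip px",235+u.mean(),130+v.mean())
for a,c,s in blobs(d,"red",(300,150,335,190)): print("red",c,ray(d,*c,.047).round(4))
print(bot.get_obs()["eef_pos"],bot.get_obs()["contact_force"]); print(bot.hand_in())
E
```

```text
grip px nan nan
red [316.2 171.8] [0.6088 0.2651 0.047 ]
[0.60682755 0.2705716  0.2029445 ] [ 0.22467181 -1.27916633 -0.37861535]
the job is handed in; nothing more can be done
None<stdin>:3: RuntimeWarning: Mean of empty slice.
  ret = ret.dtype.type(ret / rcount)
```

The job is handed in: the ratchet held the orange lever at the green mark, it sprang home while I held the button right down, the button is up again and the blue stand was not touched; my last colour check on the grip found no pixels, so the lever at home was confirmed only while the button was held.

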